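# Swing the filling funnel over the tub on the scale

### The job

The funnel arm of the nut-filling stand is parked and locked off to the side, and an empty tub is waiting on the white scale. Turn the red safety catch aside, push the black ball lever away from the column to lift the latch, then swing the arm round steadily, without flinging it, until the funnel's spout hangs centred over the open tub. Leave the arm at rest there, and do not shift the tub or disturb the other things on the bench.

Things in the scene. Friction and masses are not known exactly. Their poses are not given: they have to be found in the camera images.
- stand: Filling stand, fixed: steel foot 150 x 150 x 12 mm, column 48 mm across, on top a dark round index plate (110 mm across, top at 228 mm). Origin on the column's axis at bench height, z up. The arm turns about this axis: parked it points 83 degrees anticlockwise (from above) of the stand's +x, and it swings anticlockwise to the filling side, the stand's -x.
- funnel_arm (a joint): Swing of the funnel arm about the upright column axis, rad. 0 parked (locked, 0.04 of play), grows anticlockwise seen from above, stop at 2.3; the tub lies at about 1.4 to 2.0. Friction about 3 N pushed at the bar; it stays where it is left. It cannot swing while the latch is down.
- bar_mid (a point): Middle of the arm's square bar (28 mm wide, 30 tall, z 180 to 210 mm above the bench), 195 mm out from the column axis. x points outward along the arm, y to the side it swings towards, z up. The bar is bare from 165 to 230 mm out; beyond that the funnel overhangs it. Push its -y face to swing it out of park, its +y face to swing it back.
- spout (a point): Centre of the funnel spout's lower end, 300 mm from the column axis, 152 mm above the bench; axes as bar_mid. Spout 40 mm across; the aluminium funnel widens to 132 mm at its rim, 252 mm above the bench.
- latch_lever (a joint): Latch lever, rad. 0 with its nose down in the index plate's notch, grows to 0.75 as the ball is pushed outward along the arm (arm +x); the nose is clear of the notch above 0.32, push it to about 0.5. Stiff (about 2 N at the ball), stays where it is left. With the red catch in the way it moves only 0.1 to 0.15.
- lever_ball (a point): Centre of the black ball (28 mm across) on the latch lever; it starts 297 mm above the bench. The lever's hinge lies 65 mm straight below it at value 0, on the arm's centre line 85 mm out from the column axis, its axis across the arm. Stem 10 x 14 mm. Inboard of the ball, over the column, space is free above 236 mm. Axes turn with the lever.
- safety_tab (a joint): Red safety catch, a flat turn-button 72 x 18 x 6 mm (top at 255 mm) on an upright pin on the arm, rad. 0 to 0.15 lying along the arm with its end behind the lever's stem, locking it; grows to 1.5 as its thumb post is pushed to arm +y. The lever is free above 0.4; turn it well aside, past 0.6. Stiff (about 2 N at the post), stays where it is left.
- tab_post (a point): Middle of the red thumb post (14 mm across, 22 mm tall, z 255 to 277 mm) that stands on the safety catch, 36 mm from its pin towards the column. The pin is on the arm's centre line, 150 mm out from the column axis (top of its head 258 mm).
- scale: White bench scale, fixed, 270 x 215 mm with its key panel towards its -x (reaching 170 mm that way); origin under the centre of its steel platform (190 x 200 mm, top 62 mm above the bench).
- tub: Empty open tub, loose, on the scale's platform: white with a teal band, 106 mm across its rim, 78 mm tall (rim 140 mm above the bench, 12 mm lower than the spout), mouth 100 mm across. Origin under its centre.
- tub_rim (a point): Centre of the open tub's mouth, at rim height. It lies within about 12 mm of the circle that the spout swings on.
- full_tub_a: Full tub with a blue lid, loose, 108 mm across, 85 mm tall; origin under its centre. Leave alone.
- full_tub_b: Full tub with a blue lid, as full_tub_a. Leave alone.
- scoop: Aluminium scoop with a black handle, loose, 210 mm long along x, 40 mm tall; origin on the bench near its middle. Leave alone.
- loose_lid: Blue tub lid lying flat on the bench, loose, 108 mm across, 11 mm thick; origin under its centre. Leave alone.
Things that resemble listed ones, but are neither listed nor needed, are in the scene too. Leave any pink look-alike of the tub alone.

How it is judged:
By the outcome, as a careful person would: the job done as asked, in the order asked, and still so for the second after the job is handed in, with the robot touching nothing.
It also fails if it takes over 61 s, if anything falls off the work surface, if the arm or the gripper's body presses on something with over 40 N, if the wrist force passes 120 N, or if a joint passes its speed limit or range.

### The arm

A 6-joint arm with a two-finger parallel gripper is mounted at the origin on the work surface. World frame = base frame: x ahead of the robot, y to its left, z up, the work surface at z = 0. Lengths are in m, angles in rad, forces in N, time in s.
With the tool pointing down it reaches from about 0.325 to 0.775 m from the base axis. Payload 5.5 kg.
Tool frame: the origin (TCP) lies at the very end of the fingers, on their centre line; the grasp point (between the pads) lies 19 mm behind it (grasp_offset is the distance from the TCP to the grasp point, in m); z points along the fingers, y is the line along which they close (so a half turn about z gives the same grasp; the last joint's range is limited). The gripper opens to 85 mm and grips with 20 to 120 N. Pads are 22 mm wide; open, the fingers measure 114 mm over their backs; the gripper's body (76 mm by 85 mm) begins 54 mm behind the grasp point. The pads swing forward as they close: fully open they stand 13 mm farther back than shut.
Start: joints at [-1.304, 0.091, 1.231, -0, 1.82, -0.057], TCP at [0.191, -0.569, 0.231] pointing down, gripper open.
Joint ranges: [-2.87, 2.87], [-0.86, 2.18], [0.17, 2.46], [-1.51, 4.65], [0.06, 2.69], [-2.65, 2.65]. Speed limits (rad/s): [2.57, 2.57, 3.01, 3.14, 3.14, 3.14].

### API

Orientations are given as a unit quaternion [w, x, y, z].
In Python, from rig import sense, camera, sign_off, grasp_offset gives the robot as it stands.
- The arm moves only by the tool play_rows, never from a script. Its argument "motion" is a list of rows, each a list of 7 numbers: the opening, from 0 (shut) to 1 (fully open), then the shift along the world's x, y, z in mm, then the turn, a rotation vector about the world's x, y, z in rad. In form: [[gripper, x, y, z, wx, wy, wz], ...]. A call has 1 to 12 rows; each row is the pose to reach, as a shift and turn from the pose commanded when the call began; what a row does not reach only later rows make up. A row lasts 1/10 s, in which the tool goes at most 50 mm and 8.59 degrees, less where a joint would pass 70% of its speed; a pose out of reach is approached as far as the arm can. A call with a gripper value outside its range is refused whole. The fingers move at their own pace and stop on an object; the grip force is fixed at half the most. Time passes only in rows, so rows that repeat a pose let the fingers close. It gives the time, the measured TCP pose, the force, the opening and the grip force at its end, in the units of the state.
- sense(): the state, without advancing time (a new reading comes with each control period).
- camera(name): name is "side" or "top" or "wrist"; returns a dict with "frame" (480x640x3 uint8, blue, green, red), "intrinsics" (3x3 intrinsics, pixels), "k1" (the pictures are not rectified: a ray, as slopes to the right and down, at radius r is drawn at 1 + k1 r^2 times it, then the intrinsics apply), "position" and "attitude" of the camera in the world; the wrist camera has in their place "tool_from_camera" (4x4, takes a point from camera to tool coordinates, whose origin is the TCP and whose axes are the flange's). Camera axes: x right, y down, z forward; pixel columns grow to the right and rows downward; lengths in m; the calibration is good to about 2 mm. A picture is of the moment at which its call begins: read the wrist's pose just before it. There is no depth.
- sign_off(): hands the job in; it is judged then, once.
The state is a dict: "time_s": time; "joint_pos": joint angles; "dq": joint speeds; "effort": joint torques, N m; "ee_pos": TCP position; "orientation": TCP orientation; "force": force on the tool from outside, world axes, zero at the start; "torque": the same for the moment, N m; "finger_gap": finger opening in m; "gripper_force": force on a finger pad.
Only numpy, scipy, OpenCV 4.12 (cv2) and the standard library are available. Lean on these libraries where they do the work, as an engineer would, in place of code of your own. Each camera call takes 0.05 s, during which the arm holds its last target. There are 200 camera calls.

## Working session

There is one attempt and no reset: what is moved stays moved. The work goes in short steps, Python scripts to look and compute and a tool call to move; the robot and the scene stay as the last step left them, time stands still between calls to the robot, and variables do not carry over. Pictures are saved under pics/ and viewed, at most 10 in all, crops included, and the job is handed in when it is done.

Besides the shell and the picture viewer there is one more tool, called after "Request:" by a JSON object that holds its "fn" and its "kwargs", one argument or row to a line. play_rows: Moves the arm, as the interface text tells. Its arguments: {"type":"object","properties":{"motion":{"type":"array"}},"required":["motion"]}

```bash
mkdir -p pics
cat > h.py <<'E'
import numpy as np, cv2
from scipy.spatial.transform import Rotation as R
from rig import sense, camera
def att(c):
    a=np.array(c["attitude"],float)
    return a if a.shape==(3,3) else R.from_quat(a,scalar_first=True).as_matrix()
def cast(c,uv,z=None):
    K=np.array(c["intrinsics"]); uv=np.atleast_2d(np.array(uv,float))
    p=cv2.undistortPoints(uv[:,None],K,np.array([c["k1"],0,0,0.]))[:,0]
    d=np.c_[p,np.ones(len(p))]@att(c).T; o=np.array(c["position"])
    return (o,d) if z is None else o+d*((z-o[2])/d[:,2])[:,None]
def proj(c,P):
    P=np.atleast_2d(np.array(P,float)); q=(P-np.array(c["position"]))@att(c)
    x=q[:,:2]/q[:,2:]; x=x*(1+c["k1"]*(x**2).sum(1))[:,None]
    K=np.array(c["intrinsics"]); return x*[K[0,0],K[1,1]]+K[:2,2]
E
python3 - <<'E'
from h import *
for n in("top","side"):
    c=camera(n); cv2.imwrite(f"pics/{n}1.png",c["frame"]); print(n,c["position"],c["attitude"],c["intrinsics"],c["k1"])
print(sense())
E
```

```text
top [ 0.30820231 -0.00178989  1.44255422] [-0.05098481  0.70685775 -0.70363487  0.05148443] [[477.78776763   0.         317.12567358]
 [  0.         477.78776763 241.26747372]
 [  0.           0.           1.        ]] -0.060282606146630426
side [0.0918151  1.33074735 0.99885239] [ 0.07781905 -0.11439763  0.85911227 -0.49273063] [[610.71359017   0.         323.9721557 ]
 [  0.         610.71359017 252.49617415]
 [  0.           0.           1.        ]] -0.04710305950360185
{'time_s': 0.1, 'joint_pos': array([-1.30371064e+00,  9.18345534e-02,  1.23177957e+00,  2.21940478e-05,
        1.81980349e+00, -5.67000891e-02]), 'dq': array([ 0.00031193, -0.00245365, -0.00222972, -0.00031101,  0.00076409,
        0.00074224]), 'effort': array([ 3.56162345e-03, -4.60215569e+01, -4.19219291e+01, -6.81869255e-05,
        1.05546348e-02,  2.05817315e-05]), 'ee_pos': array([ 0.19083287, -0.56857572,  0.23022545]), 'orientation': array([-9.08565644e-04,  9.86923093e-01,  1.61189254e-01, -8.51116101e-05]), 'force': array([ 0.86683853,  0.10799454, -0.09897378]), 'torque': array([ 0.01511946,  0.0500796 , -0.03964061]), 'gripper_force': 0.0, 'finger_gap': 0.08520199887400176}
```

View pics/top1.png

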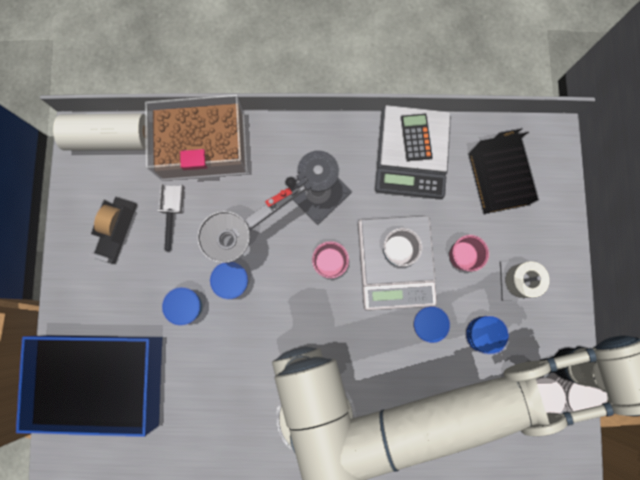

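View pics/side1.png

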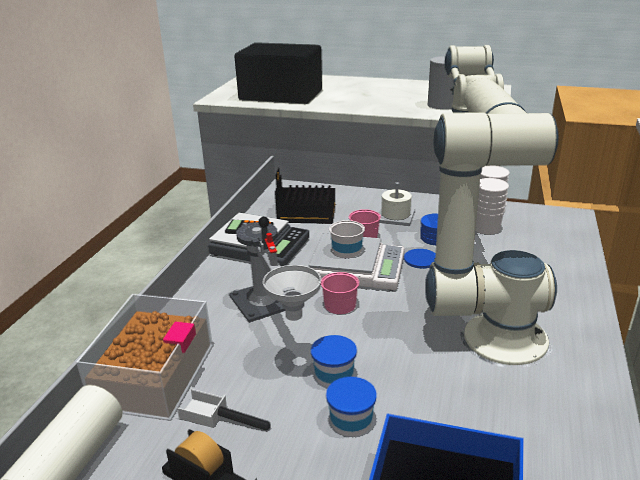

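The top view shows the index plate near (318,170), ball (292,183), red catch (280,197), funnel (224,237) and three candidate tubs. Those are the pink ones at (331,260) and (468,253), which are look-alikes, and the white one with the teal band at (401,247) on the white scale, which is the tub meant. The side view confirms the teal band at (347,238). The scale under the calculator, at (413,150), is a decoy.

Run:
```python
from h import *
c=camera("top"); f=c["frame"]
crop=cv2.resize(f[135:275,190:450],None,fx=3,fy=3,interpolation=cv2.INTER_CUBIC); cv2.imwrite("pics/crop1.png",crop)
hsv=cv2.cvtColor(f,cv2.COLOR_BGR2HSV)
def blobs(m,name,z,amin=15,roi=None):
    m=m.astype(np.uint8)
    if roi: 
        k=np.zeros_like(m);k[roi[1]:roi[3],roi[0]:roi[2]]=1;m=m*k
    cs,_=cv2.findContours(m,cv2.RETR_EXTERNAL,cv2.CHAIN_APPROX_NONE)
    for q in cs:
        a=cv2.contourArea(q)
        if a<amin: continue
        (u,v),r=cv2.minEnclosingCircle(q)
        M=cv2.moments(q);cen=(M["m10"]/M["m00"],M["m01"]/M["m00"])
        P=cast(c,[(u,v),(u+r,v),cen],z); print(name,a,np.round((u,v,r),1),"circ",P[0].round(4),"rad",np.linalg.norm(P[1]-P[0]).round(4),"cen",P[2].round(4))
red=((hsv[...,0]<6)|(hsv[...,0]>174))&(hsv[...,1]>150)&(hsv[...,2]>100)
blobs(red,"red",.255,roi=(250,170,310,220))
blobs(f.max(2)<90,"dark",.228,roi=(270,140,350,200))
blobs(f.max(2)<40,"vdark",.297,5,roi=(270,160,310,200))
blobs(f.min(2)>150,"white",.140,roi=(375,225,425,270))
```

```text
red 64.5 [281.7 194.9   9.2] circ [0.6007 0.0887 0.255 ] rad 0.0235 cen [0.6011 0.0896 0.255 ]
dark 335.5 [319.  195.5  29.2] circ [ 0.6062 -0.0066  0.228 ] rad 0.0762 cen [ 0.6178 -0.0272  0.228 ]
dark 116.0 [297.  182.   11.2] circ [0.6422 0.0512 0.228 ] rad 0.0293 cen [0.639  0.0615 0.228 ]
white 2156.0 [399.5 247.   32.9] circ [ 0.4836 -0.2294  0.14  ] rad 0.0913 cen [ 0.4836 -0.2294  0.14  ]
```

View pics/crop1.png

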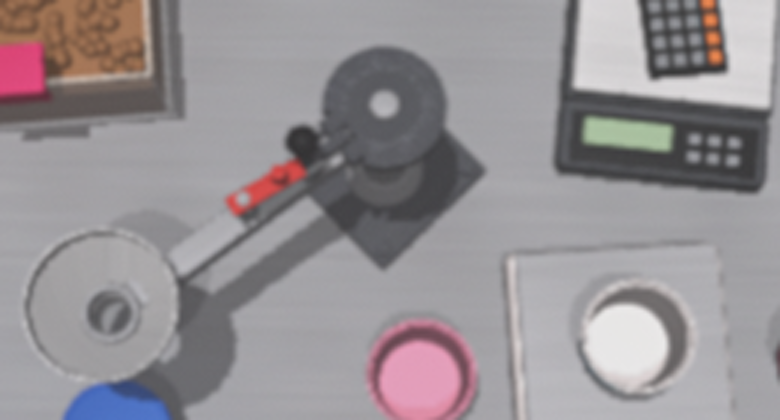

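The crop confirms the hub at crop (384,104), the funnel rim circle at (102,305) with r 77, the tub rim at (638,337) with r 57, the ball at (301,141), and the tab pin at (243,198) with its post near (285,175).

Run:
```python
from h import *
c=camera("top"); s=camera("side")
def at(u,v,z): return cast(c,[(190+(u-1)/3,135+(v-1)/3)],z)[0]
hub=at(384,107,.228); fun=at(102,305,.252); tub=at(638,337,.140); ball=at(301,141,.297); pin=at(243,198,.258); post=at(287,173,.277)
print("hub",hub,"hubdot",at(384,104,.236))
for n,p in dict(fun=fun,tub=tub,ball=ball,pin=pin,post=post).items():
    d=(p-hub)[:2]; print(n,p.round(4),"r",np.hypot(*d).round(4),"ang",np.degrees(np.arctan2(d[1],d[0])).round(2), "side px",proj(s,p).round(1))
print("fr rad",np.linalg.norm(at(179,305,.252)-fun),"tubrad",np.linalg.norm(at(695,337,.14)-tub), "plate rad",np.linalg.norm(at(445,107,.228)-hub), "pink",at(422,375,.14), "hub side",proj(s,hub))
f=cv2.resize(s["frame"][205:325,215:375],None,fx=5,fy=5,interpolation=cv2.INTER_CUBIC); cv2.imwrite("pics/crop2.png",f)
```

```text
hub [ 0.6741173  -0.00282482  0.228     ] hubdot [ 0.67441383 -0.00280634  0.236     ]
fun [0.4936 0.234  0.252 ] r 0.2978 ang 127.31 side px [[292.6 279.8]]
tub [ 0.4836 -0.2372  0.14  ] r 0.302 ang -129.11 side px [[347.3 229.1]]
ball [0.624  0.0655 0.297 ] r 0.0847 ang 126.25 side px [[263.7 222.7]]
pin [0.5849 0.1162 0.258 ] r 0.1488 ang 126.86 side px [[272.4 247.7]]
post [0.602 0.078 0.277] r 0.1083 ang 131.77 side px [[270.7 233. ]]
fr rad 0.06504981655760857 tubrad 0.052655052525057595 plate rad 0.053476374644319535 pink [ 0.44767954 -0.03870292  0.14      ] hub side [[257.02866011 232.13199381]]
```

View pics/crop2.png

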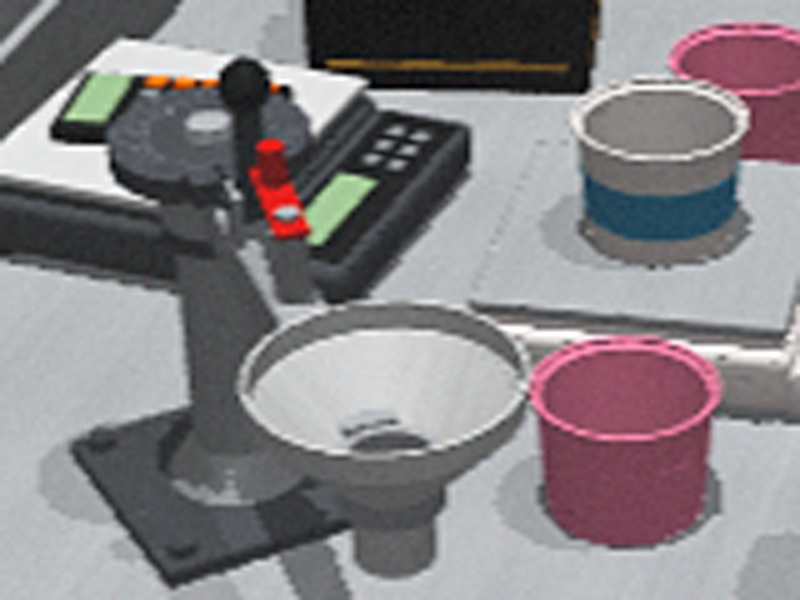

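Every point checks against the given sizes: spout radius 298 mm, ball 85 mm, pin 149 mm, tub 302 mm. The hub is at (0.674,-0.003), the parked arm points to 127°, and the tub is at 231°, so the swing is about 1.81 rad. Next I move to the -y side of the red post.

Request:
{"fn": "play_rows", "kwargs": {
  "motion": [
    [0, 0, 0, 50, 0, 0, 0],
    [0, 10, 20, 95, 0, 0, 0],
    [0, 35, 60, 130, 0, 0, 0.05],
    [0, 60, 100, 150, 0, 0, 0.1],
    [0, 85, 140, 160, 0, 0, 0.15],
    [0, 110, 180, 160, 0, 0, 0.2],
    [0, 135, 220, 160, 0, 0, 0.25],
    [0, 160, 260, 160, 0, 0, 0.3],
    [0, 185, 300, 160, 0, 0, 0.322],
    [0, 210, 340, 160, 0, 0, 0.322],
    [0, 235, 380, 160, 0, 0, 0.322],
    [0, 260, 420, 160, 0, 0, 0.322]
  ]
}}

```text
time_s: 1.45
ee_pos: [0.4515, -0.147, 0.3914]
orientation: [0.0, 0.948, 0.317, 0.0]
force: [1.0, -0.9, 0.7]
finger_gap: -0.0001
gripper_force: 0.0
```

Request:
{"fn": "play_rows", "kwargs": {
  "motion": [
    [0, 25, 40, 0, 0, 0, 0],
    [0, 50, 75, 0, 0, 0, 0],
    [0, 75, 115, 0, 0, 0, 0],
    [0, 100, 155, 0, 0, 0, 0],
    [0, 125, 190, 0, 0, 0, 0],
    [0, 150, 230, 0, 0, 0, 0],
    [0, 180, 267, 0, 0, 0, 0],
    [0, 180, 269, -40, 0, 0, 0],
    [0, 180, 269, -70, 0, 0, 0],
    [0, 180, 269, -70, 0, 0, 0]
  ]
}}

```text
time_s: 2.45
ee_pos: [0.6302, 0.1206, 0.3132]
orientation: [-0.001, 0.948, 0.318, -0.006]
force: [-0.1, -0.6, -0.5]
finger_gap: 0.0001
gripper_force: 0.0
```

Run:
```python
from h import *
s=sense(); c=camera("wrist")
print(s["time_s"],s["ee_pos"],s["orientation"],s["force"],s["joint_pos"],s["finger_gap"],c["tool_from_camera"])
M=R.from_quat(s["orientation"],scalar_first=True).as_matrix();print(M.round(3))
c=camera("side")
a=cv2.resize(c["frame"][150:300,190:390],None,fx=4,fy=4,interpolation=cv2.INTER_CUBIC)
cv2.imwrite("pics/s2.png",a)
```

```text
2.45 [0.63018337 0.12060936 0.31319468] [-0.00119088  0.94816108  0.31772372 -0.00638569] [-0.07751372 -0.63634572 -0.47701852] [ 1.36105098e-01  2.57673555e-01  8.98376610e-01 -4.07664870e-05
  1.99853410e+00  1.06021492e+00] 0.0001370561598974981 [[-5.53884945e-04 -9.65872269e-01 -2.59018250e-01  6.57526958e-02]
 [ 9.99999308e-01 -2.66087185e-04 -1.14616761e-03  9.42592720e-05]
 [ 1.03813007e-03 -2.59018705e-01  9.65871748e-01 -1.42983883e-01]
 [ 0.00000000e+00  0.00000000e+00  0.00000000e+00  1.00000000e+00]]
[[ 0.798  0.602 -0.013]
 [ 0.603 -0.798 -0.002]
 [-0.011 -0.006 -1.   ]]
```

View pics/s2.png

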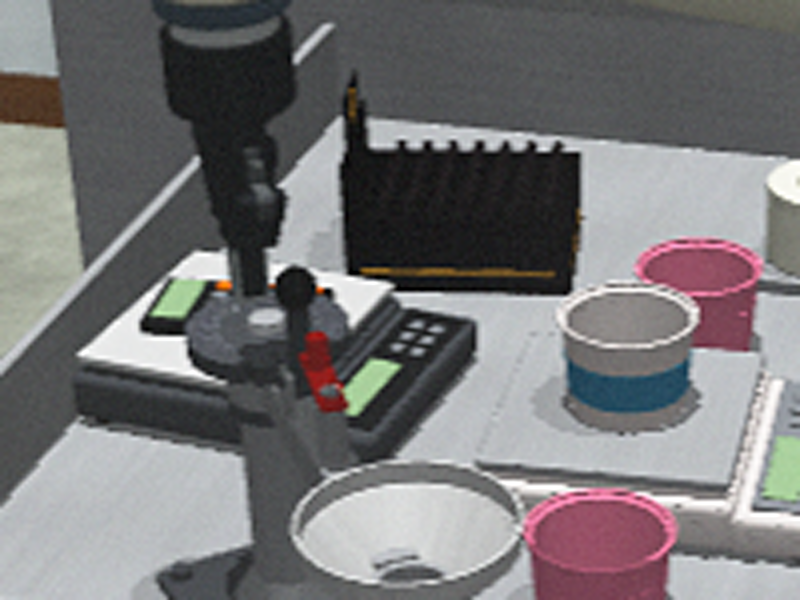

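The side view shows the closed fingers at crop (250,270), just behind the ball (296,287) and clear of everything. I lower to post height and push it towards arm +y.

Request:
{"fn": "play_rows", "kwargs": {
  "motion": [
    [0, 0, 0, -30, 0, 0, 0],
    [0, 0, 0, -55, 0, 0, 0],
    [0, 0, 0, -55, 0, 0, 0],
    [0, 0, 0, -55, 0, 0, 0]
  ]
}}

```text
time_s: 2.95
ee_pos: [0.6311, 0.1198, 0.2695]
orientation: [0.0, 0.948, 0.317, 0.002]
force: [0.4, 0.3, 1.0]
finger_gap: 0.0002
gripper_force: 0.0
```

Request:
{"fn": "play_rows", "kwargs": {
  "motion": [
    [0, -4, -3, 0, 0, 0, 0],
    [0, -9, -7, 0, 0, 0, 0],
    [0, -14, -11, 0, 0, 0, 0],
    [0, -18, -14, 0, 0, 0, 0],
    [0, -22, -17, 0, 0, 0, 0],
    [0, -26, -20, 0, 0, 0, 0],
    [0, -30, -23, 0, 0, 0, 0],
    [0, -34, -26, 0, 0, 0, 0],
    [0, -38, -29, 0, 0, 0, 0],
    [0, -42, -32, 0, 0, 0, 0],
    [0, -44, -33, 0, 0, 0, 0],
    [0, -44, -33, 0, 0, 0, 0]
  ]
}}

```text
time_s: 4.15
ee_pos: [0.5866, 0.0881, 0.266]
orientation: [-0.001, 0.948, 0.318, 0.0]
force: [1.5, 5.1, -0.7]
finger_gap: 0.0001
gripper_force: 2.0
```

Run:
```python
from h import *
s=sense(); print(s["time_s"],s["ee_pos"],s["force"])
c=camera("side")
a=cv2.resize(c["frame"][170:290,200:360],None,fx=5,fy=5,interpolation=cv2.INTER_CUBIC)
cv2.imwrite("pics/s3.png",a)
```

```text
4.15 [0.58656841 0.08808997 0.26601463] [ 1.51209214  5.06366287 -0.7434935 ]
```

View pics/s3.png

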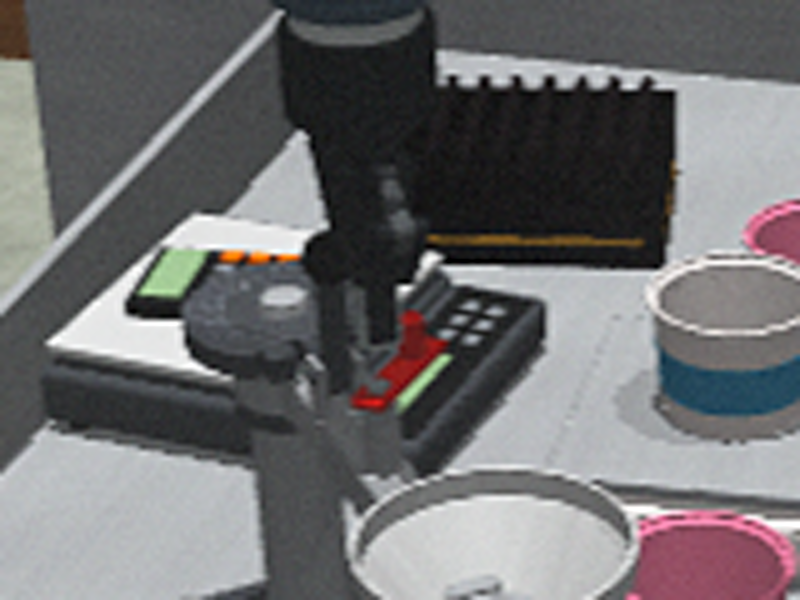

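The tab is turned well aside: the post is now at crop (415,335), on the arm +y side. I back off, rise, and come down inboard of the ball.

Request:
{"fn": "play_rows", "kwargs": {
  "motion": [
    [0, 15, 11, 0, 0, 0, 0],
    [0, 44, 33, 0, 0, 0, 0],
    [0, 44, 33, 45, 0, 0, 0],
    [0, 44, 33, 90, 0, 0, 0],
    [0, 55, 0, 95, 0, 0, 0],
    [0, 65, -35, 95, 0, 0, 0],
    [0, 69, -66, 95, 0, 0, 0],
    [0, 69, -66, 95, 0, 0, 0],
    [0, 69, -66, 55, 0, 0, 0],
    [0, 69, -66, 18, 0, 0, 0],
    [0, 69, -66, 18, 0, 0, 0],
    [0, 69, -66, 18, 0, 0, 0]
  ]
}}

```text
time_s: 5.4
ee_pos: [0.6553, 0.0214, 0.284]
orientation: [-0.0, 0.948, 0.317, -0.001]
force: [-1.2, -0.1, 0.9]
finger_gap: -0.0001
gripper_force: 0.0
```

Request:
{"fn": "play_rows", "kwargs": {
  "motion": [
    [0, -5, 7, 0, 0, 0, 0],
    [0, -10, 13, 0, 0, 0, 0],
    [0, -14, 19, 0, 0, 0, 0],
    [0, -18, 24, 0, 0, 0, 0],
    [0, -21, 28, 0, 0, 0, 0],
    [0, -24, 32, 0, 0, 0, 0],
    [0, -27, 36, 0, 0, 0, 0],
    [0, -30, 40, 0, 0, 0, 0],
    [0, -33, 44, 0, 0, 0, 0],
    [0, -36, 48, 0, 0, 0, 0],
    [0, -36, 48, 0, 0, 0, 0],
    [0, -36, 48, 0, 0, 0, 0]
  ]
}}

```text
time_s: 6.6
ee_pos: [0.6197, 0.0697, 0.284]
orientation: [-0.0, 0.948, 0.318, -0.0]
force: [-0.0, -0.8, -0.8]
finger_gap: 0.0004
gripper_force: 0.0
```

Run:
```python
from h import *
s=sense(); print(s["time_s"],s["ee_pos"],s["force"])
c=camera("side")
a=cv2.resize(c["frame"][170:290,200:360],None,fx=5,fy=5,interpolation=cv2.INTER_CUBIC)
cv2.imwrite("pics/s4.png",a)
u=np.array([-.602,.799])
for t in(0,.3,.5,.7):
    r=.085+.065*np.sin(t); p=np.r_[np.array([.674,-.003])+r*u,.232+.065*np.cos(t)]; print(t,(proj(c,p)-[200,170])*5)
```

```text
6.6 [0.61965966 0.06970185 0.28403091] [-0.04864411 -0.78661348 -0.80795913]
0 [[321.00995268 263.11276957]]
0.3 [[332.25919073 284.60739205]]
0.5 [[339.80561088 303.97993779]]
0.7 [[347.00283156 326.48527923]]
```

View pics/s4.png

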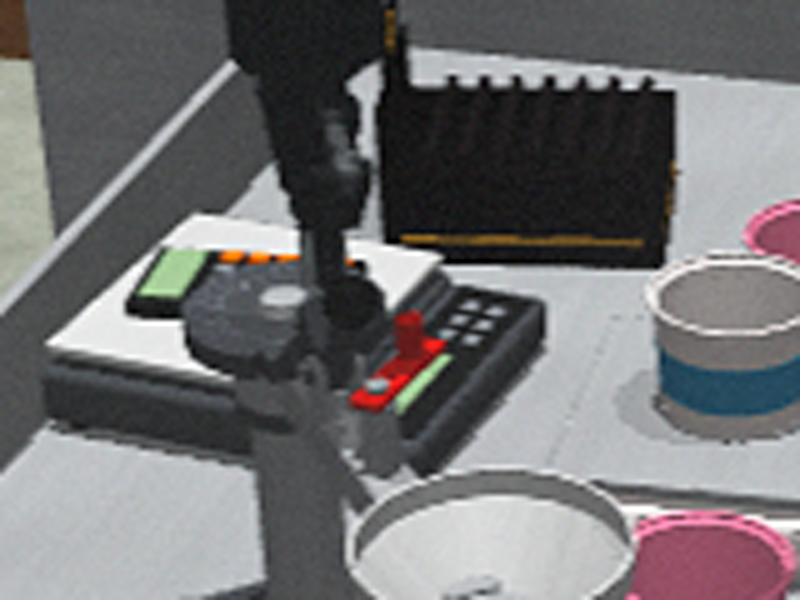

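The ball is now at crop (355,303), which puts the lever at about 0.55 and the latch up. I back off, go over to the -y side of the bar, and lower to bar height.

Request:
{"fn": "play_rows", "kwargs": {
  "motion": [
    [0, 15, -20, 0, 0, 0, 0],
    [0, 15, -20, 40, 0, 0, 0],
    [0, 15, -20, 80, 0, 0, 0],
    [0, 20, 15, 85, 0, 0, 0],
    [0, 15, 55, 85, 0, 0, 0],
    [0, 0, 90, 85, 0, 0, 0],
    [0, -23, 114, 85, 0, 0, 0],
    [0, -23, 114, 45, 0, 0, 0],
    [0, -23, 114, 0, 0, 0, 0],
    [0, -23, 114, -45, 0, 0, 0],
    [0, -23, 114, -87, 0, 0, 0],
    [0, -23, 114, -87, 0, 0, 0]
  ]
}}

```text
time_s: 7.85
ee_pos: [0.5934, 0.1824, 0.188]
orientation: [-0.001, 0.948, 0.317, -0.008]
force: [-1.2, -0.4, -0.7]
finger_gap: -0.0002
gripper_force: 0.0
```

Run:
```python
from h import *
s=sense(); print(s["time_s"],s["ee_pos"],s["force"])
hub=np.array([.674,-.003]); r=.195; p0=np.array([.5966,.1828])
# contact offset 25 mm on -y side; a = arm angle
for a in list(range(127,236,4))+[229,230,231]:
    t=np.radians(a); P=hub+r*np.array([np.cos(t),np.sin(t)])-.025*np.array([-np.sin(t),np.cos(t)])
    print(a,((P-p0)*1000).round(1),round(np.radians(a-127),3))
```

```text
7.85 [0.59340204 0.18242047 0.18799361] [-1.18784315 -0.36651103 -0.70129539]
127 [-20. -15.] 0.0
131 [-31.7 -22.2] 0.07
135 [-42.8 -30.2] 0.14
139 [-53.4 -39. ] 0.209
143 [-63.3 -48.5] 0.279
147 [-72.5 -58.6] 0.349
151 [-81.  -69.4] 0.419
155 [-88.8 -80.7] 0.489
159 [-95.7 -92.6] 0.559
163 [-101.8 -104.9] 0.628
167 [-107.  -117.6] 0.698
171 [-111.3 -130.6] 0.768
175 [-114.7 -143.9] 0.838
179 [-117.1 -157.4] 0.908
183 [-118.6 -171. ] 0.977
187 [-119.2 -184.8] 1.047
191 [-118.8 -198.5] 1.117
195 [-117.4 -212.1] 1.187
199 [-115.1 -225.6] 1.257
203 [-111.9 -239. ] 1.326
207 [-107.7 -252.1] 1.396
211 [-102.6 -264.8] 1.466
215 [ -96.7 -277.2] 1.536
219 [ -89.9 -289.1] 1.606
223 [ -82.3 -300.5] 1.676
227 [ -73.9 -311.4] 1.745
231 [ -64.7 -321.6] 1.815
235 [ -54.9 -331.2] 1.885
229 [ -69.4 -316.6] 1.78
230 [ -67.1 -319.1] 1.798
231 [ -64.7 -321.6] 1.815
```

Request:
{"fn": "play_rows", "kwargs": {
  "motion": [
    [0, -6, -4, 0, 0, 0, 0],
    [0, -12, -9, 0, 0, 0, 0],
    [0, -16, -12, 0, 0, 0, 0],
    [0, -20, -15, 0, 0, 0, 0],
    [0, -26, -19, 0, 0, 0, 0.035],
    [0, -32, -22, 0, 0, 0, 0.07],
    [0, -37, -26, 0, 0, 0, 0.105],
    [0, -43, -30, 0, 0, 0, 0.14],
    [0, -48, -35, 0, 0, 0, 0.175],
    [0, -53, -39, 0, 0, 0, 0.209],
    [0, -58, -44, 0, 0, 0, 0.244],
    [0, -63, -48, 0, 0, 0, 0.279]
  ]
}}

```text
time_s: 9.05
ee_pos: [0.5345, 0.1354, 0.199]
orientation: [0.0, 0.895, 0.447, 0.002]
force: [4.0, 1.3, -0.7]
finger_gap: -0.0
gripper_force: 1.5
```

Run:
```python
from h import *
s=sense(); print(s["time_s"],s["ee_pos"],s["force"])
c=camera("top"); cv2.imwrite("pics/t2.png",cv2.resize(c["frame"][130:290,180:440],None,fx=3,fy=3))
```

```text
9.05 [0.53450854 0.1353999  0.19902058] [ 4.02582629  1.29655416 -0.69631243]
```

View pics/t2.png

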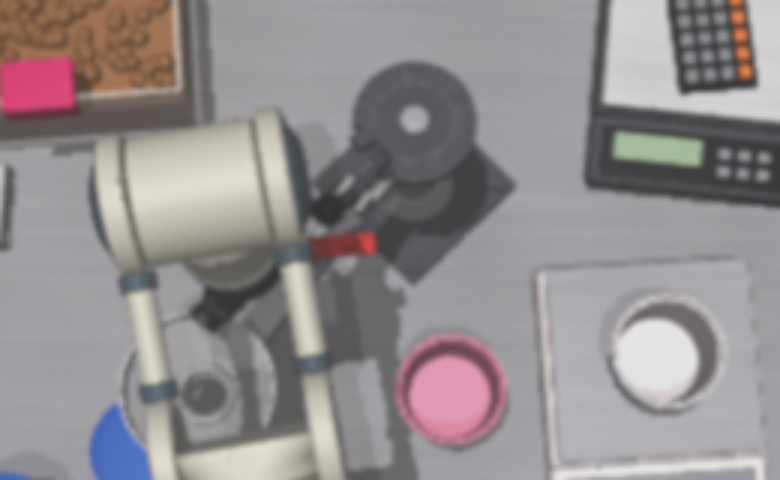

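The top view shows the arm moving, with the funnel at crop (205,390), the lever ball at (328,207) and the tab at (345,243) turned aside. I continue the slow swing.

Request:
{"fn": "play_rows", "kwargs": {
  "motion": [
    [0, -5, -5, 0, 0, 0, 0.035],
    [0, -9.5, -10.5, 0, 0, 0, 0.07],
    [0, -14, -16, 0, 0, 0, 0.105],
    [0, -18, -21.5, 0, 0, 0, 0.14],
    [0, -22, -27, 0, 0, 0, 0.175],
    [0, -26, -32.5, 0, 0, 0, 0.21],
    [0, -29.5, -38.5, 0, 0, 0, 0.245],
    [0, -32.5, -44.5, 0, 0, 0, 0.28],
    [0, -36, -51, 0, 0, 0, 0.315],
    [0, -39, -57, 0, 0, 0, 0.349],
    [0, -41.5, -63, 0, 0, 0, 0.384],
    [0, -44, -69.5, 0, 0, 0, 0.419]
  ]
}}

```text
time_s: 10.3
ee_pos: [0.4903, 0.0662, 0.1989]
orientation: [0.0, 0.782, 0.623, 0.002]
force: [0.5, 3.2, 1.4]
finger_gap: 0.0002
gripper_force: 1.6
```

Request:
{"fn": "play_rows", "kwargs": {
  "motion": [
    [0, -2, -6.5, 0, 0, 0, 0.035],
    [0, -4.5, -13, 0, 0, 0, 0.07],
    [0, -6, -19.5, 0, 0, 0, 0.105],
    [0, -7.5, -26.5, 0, 0, 0, 0.14],
    [0, -9, -33, 0, 0, 0, 0.175],
    [0, -10, -40, 0, 0, 0, 0.209],
    [0, -11, -46.5, 0, 0, 0, 0.244],
    [0, -11.5, -53.5, 0, 0, 0, 0.279],
    [0, -12, -60, 0, 0, 0, 0.314],
    [0, -12, -67, 0, 0, 0, 0.349],
    [0, -12, -74, 0, 0, 0, 0.384],
    [0, -12, -81, 0, 0, 0, 0.419]
  ]
}}

```text
time_s: 11.5
ee_pos: [0.4781, -0.0149, 0.1988]
orientation: [0.0, 0.636, 0.772, 0.001]
force: [0.1, 2.8, 0.5]
finger_gap: 0.0002
gripper_force: 1.5
```

Run:
```python
from h import *
s=sense(); print(s["time_s"],s["ee_pos"],s["force"],s["joint_pos"])
```

```text
11.5 [ 0.4781014  -0.01492665  0.19881405] [0.08096868 2.8052331  0.49084845] [-1.03450829e-01 -2.44186616e-01  1.60654937e+00  1.57424880e-03
  1.77715760e+00 -2.96550654e-01]
```

Request:
{"fn": "play_rows", "kwargs": {
  "motion": [
    [0, 0.7, -7, 0, 0, 0, 0.035],
    [0, 1.5, -13.5, 0, 0, 0, 0.07],
    [0, 2.5, -20.5, 0, 0, 0, 0.105],
    [0, 3.7, -27, 0, 0, 0, 0.14],
    [0, 5.3, -34, 0, 0, 0, 0.175],
    [0, 7, -40.5, 0, 0, 0, 0.209],
    [0, 9, -47, 0, 0, 0, 0.244],
    [0, 11, -53.5, 0, 0, 0, 0.279],
    [0, 13.5, -60, 0, 0, 0, 0.314],
    [0, 16, -66.5, 0, 0, 0, 0.349],
    [0, 19, -72.5, 0, 0, 0, 0.384],
    [0, 22, -78.5, 0, 0, 0, 0.419]
  ]
}}

```text
time_s: 12.7
ee_pos: [0.4998, -0.0937, 0.1988]
orientation: [0.0, 0.461, 0.887, 0.0]
force: [-2.3, 1.6, 2.5]
finger_gap: 0.0
gripper_force: 1.6
```

Request:
{"fn": "play_rows", "kwargs": {
  "motion": [
    [0, 3, -6, 0, 0, 0, 0.035],
    [0, 7, -12, 0, 0, 0, 0.07],
    [0, 10.5, -17.5, 0, 0, 0, 0.105],
    [0, 14.5, -23.5, 0, 0, 0, 0.14],
    [0, 17, -26, 0, 0, 0, 0.157],
    [0, 18.5, -29, 0, 0, 0, 0.174],
    [0, 18.5, -29, 0, 0, 0, 0.174],
    [0, 18.5, -29, 0, 0, 0, 0.174]
  ]
}}

```text
time_s: 13.5
ee_pos: [0.5185, -0.123, 0.1973]
orientation: [0.0, 0.383, 0.924, -0.0]
force: [0.4, -0.0, -0.3]
finger_gap: -0.0
gripper_force: 0.0
```

Run:
```python
from h import *
s=sense(); print(s["time_s"],s["ee_pos"],s["force"])
hub=np.array([.674,-.003]); d=s["ee_pos"][:2]-hub
print("arm ang est",np.degrees(np.arctan2(d[1],d[0])+np.arctan2(.025,.195))%360)
c=camera("top"); f=c["frame"]; cv2.imwrite("pics/t3.png",cv2.resize(f[130:290,280:480],None,fx=3.75,fy=3.75,interpolation=cv2.INTER_CUBIC))
```

```text
13.5 [ 0.51851312 -0.12296754  0.1972911 ] [ 0.35004952 -0.02607753 -0.31989644]
arm ang est 224.95811935770575
```

View pics/t3.png

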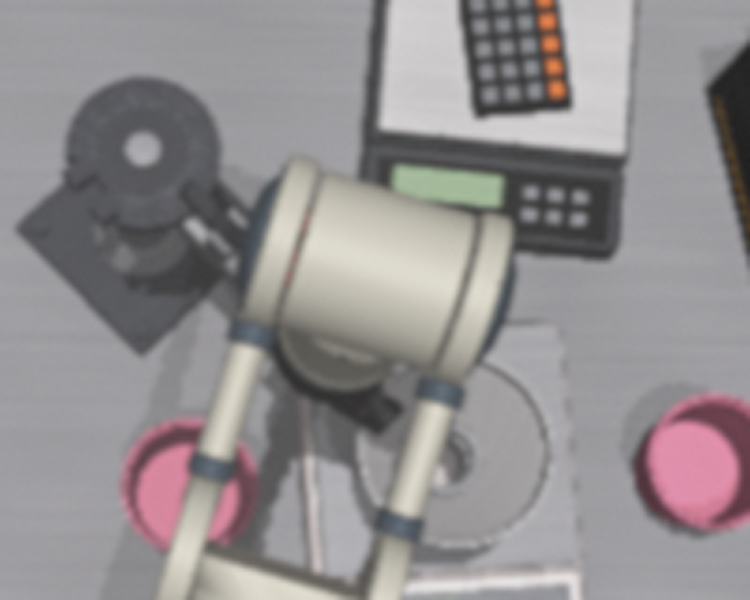

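The top view shows the funnel over the scale, with its rim circle centred near crop (454,453), partly hidden by the wrist. I compare its angle with the contact estimate.

Run:
```python
from h import *
c=camera("top"); hub=np.array([.674,-.003])
for uv in[(454,453),(452,452)]:
    p=cast(c,[(280+uv[0]/3.75-.4,130+uv[1]/3.75-.4)],.252)[0]; d=p[:2]-hub
    print(p,np.hypot(*d),np.degrees(np.arctan2(d[1],d[0]))%360)
```

```text
[ 0.45985554 -0.21256466  0.252     ] 0.2996250931922992 224.38072278067483
[ 0.46052626 -0.21123112  0.252     ] 0.2982134136182937 224.28773793323492
```

Request:
{"fn": "play_rows", "kwargs": {
  "motion": [
    [0, 2, -2.5, 0, 0, 0, 0.017],
    [0, 4.3, -5, 0, 0, 0, 0.034],
    [0, 6.5, -7.5, 0, 0, 0, 0.05],
    [0, 8.5, -10, 0, 0, 0, 0.067],
    [0, 10.5, -12.5, 0, 0, 0, 0.083],
    [0, 12.2, -14.4, 0, 0, 0, 0.096],
    [0, 12.2, -14.4, 0, 0, 0, 0.096],
    [0, 12.2, -14.4, 0, 0, 0, 0.096],
    [0, 7, -8, 0, 0, 0, 0.096],
    [0, -5, 6, 0, 0, 0, 0.096],
    [0, -19, 12, 0, 0, 0, 0.096],
    [0, -19, 12, 0, 0, 0, 0.096]
  ]
}}

```text
time_s: 14.8
ee_pos: [0.4985, -0.1099, 0.1978]
orientation: [0.0, 0.338, 0.941, 0.0]
force: [0.2, -0.6, 0.8]
finger_gap: -0.0002
gripper_force: 0.0
```

Request:
{"fn": "play_rows", "kwargs": {
  "motion": [
    [0, 0, 0, 40, 0, 0, 0],
    [0, 0, 0, 85, 0, 0, 0],
    [0, 0, 0, 130, 0, 0, 0],
    [0, 0, 45, 160, 0, 0, 0],
    [0, 0, 90, 160, 0, 0, 0],
    [0, 0, 135, 160, 0, 0, 0],
    [0, 0, 180, 160, 0, 0, 0],
    [0, 0, 225, 160, 0, 0, 0],
    [0, 0, 270, 160, 0, 0, 0],
    [0, 0, 310, 160, 0, 0, 0],
    [0, 0, 310, 160, 0, 0, 0]
  ]
}}

```text
time_s: 15.9
ee_pos: [0.4991, 0.2036, 0.3563]
orientation: [-0.001, 0.335, 0.942, 0.0]
force: [-0.3, -0.6, 0.1]
finger_gap: 0.0
gripper_force: 0.0
```

Run:
```python
from h import *
s=sense(); print(s["time_s"],s["ee_pos"])
c=camera("top"); d=camera("side")
a=cv2.resize(c["frame"][140:290,290:450],None,fx=4,fy=4,interpolation=cv2.INTER_CUBIC)
cv2.imwrite("pics/f.png",a)
cv2.imwrite("pics/g.png",cv2.resize(d["frame"][190:310,230:400],None,fx=4,fy=4,interpolation=cv2.INTER_CUBIC))
g=cv2.medianBlur(cv2.cvtColor(a,cv2.COLOR_BGR2GRAY),5)
h=cv2.HoughCircles(g,cv2.HOUGH_GRADIENT_ALT,1.5,20,param1=150,param2=.6,minRadius=85,maxRadius=120)
if h is not None:
  for q in h[0][:4]:
    p=cast(c,[(290+q[0]/4-.4,140+q[1]/4-.4)],.252)[0]; e=p[:2]-[.674,-.003]
    print(q,p,np.hypot(*e),np.degrees(np.arctan2(e[1],e[0]))%360)
print("want",(proj(c,[.4836,-.2372,.252])-[290,140])*4)
```

```text
15.9 [0.49908069 0.20361718 0.35627885]
[463.5    418.5    109.4876] [ 0.47560155 -0.22506084  0.252     ] 0.2977800578595071 228.2210651852347
want [[480.76888504 404.43516064]]
```

View pics/f.png

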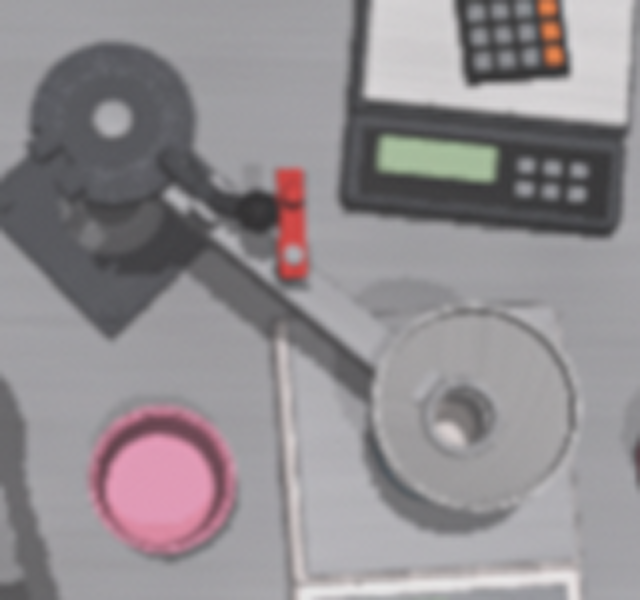

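The last view shows the funnel rim circle centred at crop (475,406), against (482,406) wanted over the tub. That puts the arm at about 230.3°, with the spout 3–4 mm from the tub's centre. The latch is up, the tab is aside, and the robot is clear. I hand in.

```bash
python3 -c "
from rig import sign_off
print(sign_off())"
```

```text
the job is handed in; nothing more can be done
None
```

The job is handed in: I turned the safety catch aside, lifted the latch, and swung the arm slowly until the spout hung about 3–4 mm from the tub's centre by the top camera, with the robot clear of everything and about 16 s used.

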